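# Dispense the red specimen from the changer

## Robot

A 7-joint arm with a two-finger parallel gripper is mounted at the origin on the work surface. World frame = base frame: x ahead of the robot, y to its left, z up, the work surface at z = 0. Lengths are in m, angles in rad, forces in N, time in s.
With the tool pointing down it reaches from about 0.425 to 0.925 m from the base axis. Payload 6.8 kg.
Tool frame: the origin (TCP) lies on the mounting face of the last link; the fingertips stand 173 mm ahead of it and the grasp point (between the pads) lies 155 mm ahead of it; z points along the fingers, y is the line along which they close (so a half turn about z gives the same grasp; the last joint's range is limited). The gripper opens to 85 mm and grips with 20 to 120 N. Pads are 22 mm wide; open, the fingers measure 114 mm over their backs; the gripper's body (76 mm by 85 mm) begins 54 mm behind the grasp point. The pads swing forward as they close: fully open they stand 13 mm farther back than shut.
Start: joints at [-1.327, 0.477, 0.022, 1.555, -0.011, 1.109, -0.083], TCP at [0.233, 0.634, 0.405] pointing down, gripper open.
Joint ranges: [-2.96, 2.96], [-0.34, 2.1], [-1.41, 1.46], [0.24, 2.44], [-1.37, 4.51], [0.17, 1.92], [-2.96, 2.96]. Speed limits (rad/s): [2.39, 2.39, 3.14, 3.14, 3.14, 3.14, 3.14].

## Interface

Orientations are given as a unit quaternion [w, x, y, z].
In Python, from station import bot gives the robot as it stands. The module is installed in compiled form; this text tells all that it offers.
- The arm moves only by the shell command python3 -m pendant 'ROWS' [FORCE]. ROWS is JSON, a list of rows, each a list of 5 numbers: the finger opening in m, from 0 to 0.0854, then the shift along the tool's x, y, z in m, then the turn about the tool's z in degrees. In form: [[jaw, x, y, z, yaw], ...]. A call has 1 to 12 rows; each row shifts and turns the commanded pose from where the row before left it, along the tool's axes as they then stand; what a row does not reach is not made up. A row lasts 1/12 s, in which the tool goes at most 41.7 mm and 7.16 degrees, less where a joint would pass 70% of its speed; a pose out of reach is approached as far as the arm can. A call with a gripper value outside its range is refused whole. The fingers move at their own pace and stop on an object; FORCE is the grip in N (left out, the last holds). Time passes only in rows, so rows that do not move let the fingers close. It gives the time, the measured TCP pose, the force, the opening and the grip force at its end, in the units of the state.
- bot.get_obs(): the state, without advancing time (a new reading comes with each control period).
- bot.read_camera(name): name is "scene" or "top"; returns (picture, depth): 384x512x3 uint8, blue, green, red; 384x512 float32, m along the optical axis (not along the pixel's ray), 0 where there is no reading.
- bot.camera_model(name): a dict with "intrinsics" (3x3 intrinsics, pixels), "R" (3x3) and "t" (3): a world point X has camera coordinates R X + t. Camera axes: x right, y down, z forward; pixel columns grow to the right and rows downward; lengths in m; the calibration is good to about 2 mm. A picture is of the moment at which its call begins. camera_model takes no time and is no camera call.
- bot.hand_in(): hands the job in; it is judged then, once.
Trained networks look in the newest picture that a camera, given by its name, has taken for a name from the list of things; names that differ only in an ending like _2 or _b are one class to them, and where a whole thing is asked for, a point or a joint stands for the part that bears it (a point fixed in the world has none). Each returns a list of dicts, best first, with "score" (0 to 1); they miss things now and then, are a little off and sometimes report something else, mostly with a low value. They report only what shows in the picture. A call takes as long as a camera call. They do not tell look-alikes from the thing itself.
- bot.boxes_of(name, camera): "at" ([column, row] in pixels, amid what is visible of it).
- bot.trace(name, camera): "mask" (384x512 bool, what is visible of it) and "at" ([column, row] in pixels, amid what is visible of it).
- bot.pinpoint(name, camera): "at" ([column, row] in pixels: a listed point, or the origin of a listed thing).
The state is a dict: "t": time; "q": joint angles; "joint_vel": joint speeds; "joint_torque": joint torques, N m; "eef_pos": TCP position; "tool_rot": TCP orientation; "contact_force": force on the tool from outside, world axes, zero at the start; "torque": the same for the moment, N m; "gripper_width": opening from 0.0 (shut) to 1.0 (fully open); "grasp_force": force on a finger pad.
Only numpy, scipy, OpenCV 4.12 (cv2) and the standard library are available. Lean on these libraries where they do the work, as an engineer would, in place of code of your own. Each camera call takes 0.05 s, during which the arm holds its last target. There are 200 camera calls.

## Task

The red mounted specimen sits in one cup of the specimen changer's wheel. Turn the wheel until the red one is over the drop hole, pull the yellow hub knob fully up to lock the wheel, then swing the red-balled lever over to tip the specimen out into the tray, and let the gate swing shut again. Do not touch any specimen with the gripper, keep the black ones in their cups, and leave the other things on the bench alone.

Things in the scene. Friction and masses are not known exactly. Their poses are not given: they have to be found in the camera images.
- changer: Fixed white housing, 250 mm along x, 255 along y, flat deck 140 mm above the bench; placed and yawed differently each time. Origin on the bench under the wheel's axis, z up. Towards +y the deck is cut by an 92 mm wide channel starting at y = 38 mm; its part under the wheel is the drop hole. A ramp leads down it to a blue-walled tray (inside x -46 to 46, y 146 to 270, walls 45 mm high).
- drop_hole (a point): Centre of the drop hole, on the deck (140 mm up), 80 mm from the wheel's axis towards the changer's +y. A specimen is over the hole when its centre is above this point. The hole is closed from below by the aluminium tip gate.
- tray_floor (a point): Centre of the catch tray's floor, 22 mm above the bench, at changer x = 0, y = 210 mm. The slick floor slopes down 12 degrees to the end wall at y = 270 mm, so a tipped-out specimen slides to that end.
- wheel: Five-cup wheel, turning both ways without end about the changer's vertical axis; friction holds it where left (about 3 N at a pin moves it). Origin on the axis, 141.5 mm above the bench, z up. White open-bottomed cups (bore 70, outside 76, 16 mm high) centred 80 mm from the axis at 18, 90, 162, 234 and 306 degrees from its x axis. Grey hub 82 mm wide, top 185 mm above the bench.
- red_specimen: The specimen to dispense: red resin disc 60 mm in diameter, 22 mm high, about 130 g, with a small metal face on top. Origin at the centre of its underside. It rests on the deck inside a cup and slides round with the wheel.
- black_specimen_a: Black specimen, same size, in the cup after the red one counter-clockwise (seen from above). Origin at the centre of its underside. Stays in its cup.
- black_specimen_b: Black specimen, same size, in the third cup after the red one counter-clockwise. Origin at the centre of its underside. Stays in its cup.
- lock_knob (a joint): Height of the yellow hub knob (m): 0 down (unlocked), 0.015 fully up (locked). It slides stiffly (about 4 N) and stays where left. A dog on it enters the wheel only when a cup is over the drop hole to within about 0.06 rad; otherwise it stops short, some 8 mm up. The knob neither turns nor turns the wheel.
- knob_grip (a point): Point on the wheel's axis at mid-grip of the yellow knob: round, 38 mm in diameter, 32 mm high, its top 14 mm above this point. This point is 210 mm above the bench when the knob is down.
- gate (a joint): Angle of the tip gate (rad): 0 shut, 0.87 fully open. Hinged along the changer's x at the hole's inner edge (y = 40 mm, 130 mm up), it falls away towards the tray. A spring shuts it when the lever is let go; about 3 N at the ball starts it, 6 N holds it fully open. The specimen slides out within about a second of full opening.
- lever_ball (a point): Centre of the red ball, 26 mm diameter, on the gate's lever: a 10 mm rod outside the housing at changer x = -155 mm, 88 mm from the hinge line to the ball. Shut, it leans 25 degrees to the changer's -y, ball 210 mm above the bench; pushing the ball about 73 mm towards +y opens the gate fully (leaning 25 degrees to +y, ball 210 mm up; 218 at mid-stroke).
- bottle: Bystander: amber bottle 60 mm in diameter, 190 mm high, standing. Origin at its underside.
- jar: Bystander: white jar with blue lid 68 mm in diameter, 100 mm high. Origin at its underside.
- specimen_case: Bystander: green and grey case 140 x 80 x 49 mm. Origin at its underside, long side along its x.
- brush: Bystander: brush about 160 mm long, lying along its x.
- push_pin (a point): One of the wheel's five like blue push pins (12 mm diameter), 100 mm from the axis midway between cups: at 126 degrees from the wheel's x axis, the others every 72 degrees. The point is at the pin's top, 205 mm above the bench. Specimens' tops are 162 mm up: a fingertip 172 to 190 mm up pushes a pin round and passes over them.
Not all that is in view belongs to the job. Leave any blue or turquoise look-alike of the black_specimen_b alone. Leave any turquoise look-alike of the black_specimen_a alone.

How it is judged:
On the way, in this order (a step that is already met when the one before it is completed fails the run):
1. the red specimen, in its cup, stands over the drop hole with the gate shut and the wheel still (horizontal distance between red_specimen and drop_hole below 0.016 m and height (world z) of red_specimen above 0.13 m and value of joint gate below 0.1 rad and angular speed of wheel below 0.1 rad/s), for 0.2 s.
2. the yellow knob is pulled up, locking the wheel with the red specimen over the hole (value of joint lock_knob above 0.012 m and horizontal distance between red_specimen and drop_hole below 0.016 m and height (world z) of red_specimen above 0.13 m), for 0.2 s.
3. the red specimen has been tipped out by the gate and has slid down to the tray (y of red_specimen in the frame of changer above 0.16 m and height (world z) of red_specimen below 0.07 m), for 0.1 s.
At the end, for the whole second after the job is handed in: The red specimen lies at rest in the catch tray (origin within -50 to +65 mm of the tray's centre along its length, below 70 mm), the gate is shut (under 0.1 rad), the yellow knob is up (over 12 mm), and both black specimens are still in their cups on the deck (x of red_specimen in the frame of tray_floor between -0.045 and 0.045 m and y of red_specimen in the frame of tray_floor between -0.05 and 0.065 m and height (world z) of red_specimen below 0.07 m and linear speed of red_specimen below 0.02 m/s and value of joint gate below 0.1 rad and value of joint lock_knob above 0.012 m and height (world z) of each of black_specimen_a, black_specimen_b above 0.13 m and horizontal distance between each of black_specimen_a, black_specimen_b and wheel below 0.09 m); the robot touches nothing.
It fails at once if the gripper touched a specimen (contact force between any of the fingers, the arm and red_specimen above 1 N or contact force between any of the fingers, the arm and black_specimen_a above 1 N or contact force between any of the fingers, the arm and black_specimen_b above 1 N).
It fails at once if a black specimen left its cup (height (world z) of any of black_specimen_a, black_specimen_b below 0.12 m or horizontal distance between any of black_specimen_a, black_specimen_b and wheel above 0.1 m).
It fails at once if a bystander was moved more than 25 mm (distance of any of bottle, jar, specimen_case, brush from where it was at the start of the episode above 0.025 m).
It also fails if it takes over 69 s, if anything falls off the work surface, if the arm or the gripper's body presses on something with over 40 N, if the wrist force passes 120 N, or if a joint passes its speed limit or range.

## Working session

There is one attempt and no reset: what is moved stays moved. The work goes in short steps, Python scripts to look and compute and a shell command to move; the robot and the scene stay as the last step left them, time stands still between calls to the robot, and variables do not carry over. Pictures are saved under pics/ and viewed, at most 10 in all, crops included, and the job is handed in when it is done.

```bash
mkdir -p pics
cat > h.py <<'E'
import numpy as np, cv2
from station import bot
def ray(cam,at,z):
    m=bot.camera_model(cam);K=np.array(m["intrinsics"]);R=np.array(m["R"]);t=np.array(m["t"])
    d=R.T@np.linalg.inv(K)@[at[0],at[1],1];c=-R.T@t
    return c+d*(z-c[2])/d[2]
def proj(cam,X):
    m=bot.camera_model(cam);p=np.array(m["intrinsics"])@(np.array(m["R"])@X+np.array(m["t"]));return p[:2]/p[2]
E
python3 - <<'E'
from h import *
s=bot.get_obs();print(s["t"],s["eef_pos"],s["tool_rot"],s["contact_force"])
ims=[]
for c in("scene","top"):
    p,d=bot.read_camera(c);cv2.imwrite(f"pics/{c}0.png",p)
    for n,z in(("knob_grip",.21),("lever_ball",.21),("drop_hole",.14),("tray_floor",.022),("push_pin",.205),("red_specimen",.14),("black_specimen_a",.14)):
        for r in bot.pinpoint(n,c)[:6]:
            print(c,n,round(r["score"],2),np.round(r["at"]),np.round(ray(c,r["at"],z),3))
E
```

```text
0.0 [0.23248422 0.63339873 0.40367881] [-1.00174012e-04  1.74960663e-01  9.84574948e-01 -9.63166023e-04] [-0.23678056  0.05429036 -0.04010351]
scene knob_grip 0.76 [237. 168.] [ 0.593 -0.085  0.21 ]
scene knob_grip 0.48 [151. 227.] [ 0.851 -0.095  0.21 ]
scene lever_ball 0.81 [272. 138.] [ 0.434 -0.098  0.21 ]
scene drop_hole 0.95 [265. 202.] [ 0.587 -0.008  0.14 ]
scene tray_floor 0.8 [313. 258.] [0.577 0.124 0.022]
scene push_pin 0.79 [208. 154.] [ 0.578 -0.19   0.205]
scene red_specimen 0.53 [233. 173.] [ 0.536 -0.15   0.14 ]
scene black_specimen_a 0.87 [165. 272.] [ 0.881 -0.041  0.14 ]
scene black_specimen_a 0.77 [218. 304.] [0.88  0.097 0.14 ]
scene black_specimen_a 0.73 [335. 225.] [0.566 0.165 0.14 ]
scene black_specimen_a 0.63 [259. 203.] [ 0.599 -0.018  0.14 ]
scene black_specimen_a 0.42 [237. 189.] [ 0.586 -0.095  0.14 ]
top knob_grip 0.75 [271. 178.] [ 0.596 -0.094  0.21 ]
top lever_ball 0.72 [273. 248.] [ 0.442 -0.101  0.21 ]
top drop_hole 0.73 [234. 188.] [ 0.581 -0.011  0.14 ]
top tray_floor 0.85 [187. 195.] [0.577 0.115 0.022]
top push_pin 0.66 [314. 186.] [ 0.58  -0.19   0.205]
top red_specimen 0.57 [293. 211.] [ 0.53 -0.15  0.14]
top black_specimen_a 0.97 [289. 115.] [ 0.762 -0.141  0.14 ]
top black_specimen_a 0.86 [226. 116.] [0.757 0.012 0.14 ]
top black_specimen_a 0.81 [196. 261.] [0.409 0.075 0.14 ]
top black_specimen_a 0.74 [295. 168.] [ 0.632 -0.156  0.14 ]
top black_specimen_a 0.63 [235. 180.] [ 0.601 -0.012  0.14 ]
```

View pics/top0.png

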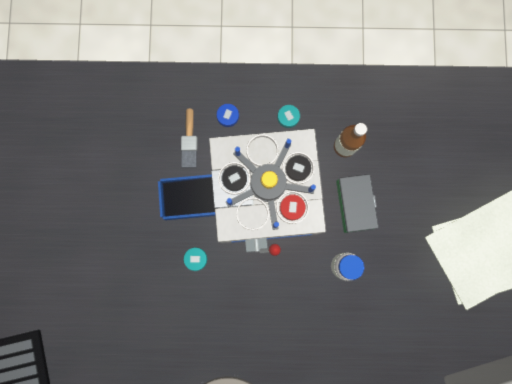

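View pics/scene0.png

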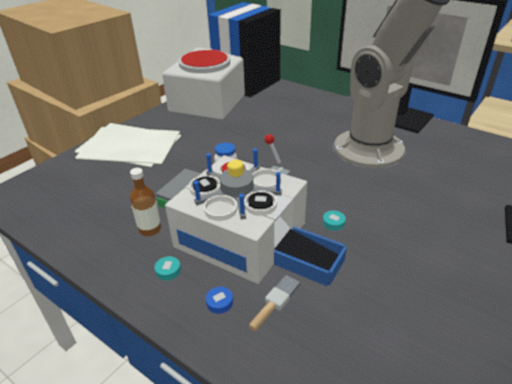

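Top view: knob (270,179), red specimen (293,208), black ones at (298,168) and (234,178), lever ball (275,249), tray to the left at (187,195). So the changer's +y is about world +y. The red specimen has to go about 130° clockwise. Next I fit the poses.

```bash
cat > fit.py <<'E'
from h import *
from scipy.optimize import least_squares
def cloud(c,p,d,lo,hi,zlo,zhi):
    hsv=cv2.cvtColor(p,cv2.COLOR_BGR2HSV);m=cv2.inRange(hsv,lo,hi)>0
    v,u=np.nonzero(m&(d>0));M=bot.camera_model(c)
    K=np.array(M["intrinsics"]);R=np.array(M["R"]);t=np.array(M["t"])
    P=(R.T@((np.linalg.inv(K)@np.c_[u,v,np.ones_like(u)].T)*d[v,u]-t[:,None])).T
    k=(P[:,2]>zlo)&(P[:,2]<zhi)&(np.hypot(P[:,0]-.58,P[:,1]+.09)<.19)
    return P[k]
def clusters(P,r=.03):
    out=[]
    while len(P):
        k=np.hypot(*(P-P[0])[:,:2].T)<r;out.append(P[k]);P=P[~k]
    return out
if __name__=="__main__":
    for c in("top","scene"):
        p,d=bot.read_camera(c)
        for n,lo,hi,z in(("yellow",(20,120,100),(35,255,255),(.19,.26)),("red",(0,150,80),(6,255,255),(.13,.25)),("blue",(105,120,60),(125,255,255),(.165,.22))):
            for q in clusters(cloud(c,p,d,lo,hi,*z)):
                if len(q)>2: print(c,n,len(q),np.round(q.mean(0),4),np.round((q.min(0)+q.max(0))/2,4),round(q[:,2].max(),3))
        for n,z in (("red_specimen",.14),("knob_grip",.21),("drop_hole",.14),("lever_ball",.21),("tray_floor",.022)):
            for r in bot.pinpoint(n,c)[:1]:print(c,n,np.round(ray(c,r["at"],z),4))
E
python3 fit.py
```

```text
top yellow 182 [ 0.5942 -0.0891  0.2244] [ 0.5949 -0.09    0.2241] 0.23
top yellow 42 [ 0.5785 -0.0913  0.2211] [ 0.5796 -0.0903  0.22  ] 0.228
top red 139 [ 0.5502 -0.1406  0.1626] [ 0.5469 -0.1431  0.1634] 0.169
top red 68 [ 0.5377 -0.1667  0.1624] [ 0.5413 -0.1661  0.1623] 0.167
top red 74 [ 0.5223 -0.1329  0.1626] [ 0.5222 -0.1336  0.1621] 0.167
top red 57 [ 0.5175 -0.1567  0.1624] [ 0.5169 -0.1558  0.1624] 0.166
top red 82 [ 0.438  -0.1037  0.2205] [ 0.4378 -0.1037  0.2197] 0.226
top blue 19 [ 0.6806 -0.1336  0.2032] [ 0.6817 -0.1338  0.1974] 0.207
top blue 23 [ 0.6595 -0.0187  0.2002] [ 0.6609 -0.019   0.1926] 0.21
top blue 17 [ 0.5772 -0.1876  0.2044] [ 0.5778 -0.1874  0.2044] 0.21
top blue 19 [ 0.5441 -0.0025  0.2025] [ 0.5441 -0.0022  0.1974] 0.209
top blue 18 [ 0.4937 -0.1062  0.2054] [ 0.4938 -0.1073  0.2036] 0.209
top red_specimen [ 0.5272 -0.1521  0.14  ]
top knob_grip [ 0.5862 -0.0944  0.21  ]
top drop_hole [ 0.5802 -0.0164  0.14  ]
top lever_ball [ 0.443  -0.1003  0.21  ]
top tray_floor [0.5673 0.113  0.022 ]
scene yellow 145 [ 0.5976 -0.0854  0.2185] [ 0.5948 -0.0867  0.2126] 0.225
scene yellow 68 [ 0.6062 -0.0776  0.2105] [ 0.6046 -0.0799  0.2113] 0.224
scene red 61 [ 0.4447 -0.0985  0.2144] [ 0.4437 -0.1003  0.2126] 0.222
scene red 22 [ 0.5505 -0.1642  0.1605] [ 0.5491 -0.1625  0.1604] 0.162
scene blue 60 [ 0.4976 -0.1042  0.1877] [ 0.4944 -0.1047  0.1854] 0.205
scene blue 56 [ 0.5823 -0.1854  0.1886] [ 0.5804 -0.1867  0.1853] 0.205
scene blue 43 [0.5498 0.0015 0.1892] [5.472e-01 1.000e-04 1.851e-01] 0.205
scene blue 72 [ 0.6848 -0.13    0.19  ] [ 0.683  -0.1323  0.1859] 0.206
scene blue 63 [ 0.6658 -0.0154  0.1883] [ 0.6625 -0.0169  0.1852] 0.205
scene red_specimen [ 0.5377 -0.1431  0.14  ]
scene knob_grip [ 0.6013 -0.0741  0.21  ]
scene drop_hole [ 0.5757 -0.0129  0.14  ]
scene lever_ball [ 0.4402 -0.096   0.21  ]
scene tray_floor [0.57   0.1325 0.022 ]
```

Run:
```python
from fit import *
c="top";p,d=bot.read_camera(c)
P=cloud(c,p,d,(0,0,120),(180,90,255),.132,.148);P=P[np.hypot(P[:,0]-.5915,P[:,1]+.0895)<.185]
print(len(P),cv2.minAreaRect(P[:,:2].astype(np.float32)*1000))
yaw=np.radians(np.arange(0,12,.5))
for y in yaw:
    q=(P[:,:2]-[.5915,-.0895])@np.array([[np.cos(y),-np.sin(y)],[np.sin(y),np.cos(y)]])
    # edge sharpness
    print(round(np.degrees(y),1),np.round([np.percentile(q[:,0],[1,99]),np.percentile(q[:,1],[1,99])],4).tolist())
hsv=cv2.cvtColor(p,cv2.COLOR_BGR2HSV)
m=cv2.inRange(hsv,(105,120,40),(125,255,255))
v,u=np.nonzero(m);k=(u>150)&(u<222)&(v>165)&(v<225)
print(cv2.minAreaRect(np.c_[u,v][k].astype(np.float32)))
```

```text
6925 ((578.4019775390625, -88.56068420410156), (279.0483093261719, 255.76036071777344), 6.004540920257568)
0.0 [[-0.145, 0.1288], [-0.1275, 0.1329]]
0.5 [[-0.1448, 0.128], [-0.1271, 0.1322]]
1.0 [[-0.1446, 0.1275], [-0.1266, 0.1314]]
1.5 [[-0.1443, 0.1273], [-0.1263, 0.1309]]
2.0 [[-0.144, 0.1269], [-0.1257, 0.1305]]
2.5 [[-0.1436, 0.1262], [-0.1252, 0.1302]]
3.0 [[-0.1432, 0.1256], [-0.1246, 0.1298]]
3.5 [[-0.1428, 0.1251], [-0.1242, 0.1292]]
4.0 [[-0.1425, 0.1248], [-0.1239, 0.1287]]
4.5 [[-0.1422, 0.1245], [-0.1236, 0.1284]]
5.0 [[-0.1418, 0.1242], [-0.1234, 0.1282]]
5.5 [[-0.1415, 0.1242], [-0.1232, 0.1282]]
6.0 [[-0.1412, 0.1242], [-0.1232, 0.1282]]
6.5 [[-0.1408, 0.1242], [-0.1232, 0.1282]]
7.0 [[-0.1405, 0.1243], [-0.1232, 0.1282]]
7.5 [[-0.1402, 0.1247], [-0.1235, 0.1284]]
8.0 [[-0.1398, 0.1251], [-0.1238, 0.1287]]
8.5 [[-0.1395, 0.1255], [-0.1242, 0.1291]]
9.0 [[-0.1392, 0.126], [-0.1245, 0.1296]]
9.5 [[-0.1388, 0.1264], [-0.125, 0.1301]]
10.0 [[-0.1384, 0.1271], [-0.1256, 0.1306]]
10.5 [[-0.1379, 0.1277], [-0.1263, 0.1312]]
11.0 [[-0.1374, 0.1282], [-0.1268, 0.1318]]
11.5 [[-0.137, 0.1289], [-0.1274, 0.1323]]
((185.45083618164062, 196.9590301513672), (41.28429412841797, 54.140377044677734), 84.80557250976562)
```

```bash
python3 -m pendant '[[0.04,-0.0213,-0.0203,0,0],[0.04,-0.0213,-0.0203,0,0],[0.04,-0.0213,-0.0203,0,0],[0.04,-0.0213,-0.0203,0,0],[0.04,-0.0213,-0.0203,0,0],[0.04,-0.0213,-0.0203,0,0],[0.04,-0.0213,-0.0203,0,0],[0.04,-0.0213,-0.0203,0,0],[0.04,-0.0213,-0.0203,0,0],[0.04,-0.0213,-0.0203,0,0],[0.04,-0.0213,-0.0203,0,0],[0.04,-0.0213,-0.0203,0,0]]' 20
python3 -m pendant '[[0.04,-0.0213,-0.0203,0,0],[0.04,-0.0213,-0.0203,0,0],[0.04,-0.0213,-0.0203,0,0],[0.04,-0.0213,-0.0203,0,0],[0.04,-0.0213,-0.0203,0,0],[0.04,-0.0213,-0.0203,0,0],[0.04,-0.0213,-0.0203,0,0],[0.04,-0.0213,-0.0203,0,0],[0.04,-0.0213,-0.0203,0,0],[0.04,-0.0213,-0.0203,0,0],[0.04,-0.0213,-0.0203,0,0],[0.04,-0.0213,-0.0203,0,0]]' 20
python3 -m pendant '[[0.04,0,0,0,6],[0.04,0,0,0,6],[0.04,0,0,0,6],[0.04,0,0,0,6],[0.04,0,0,0,6],[0.04,0,0,0,6],[0.04,0,0,0,6],[0.04,0,0,0,0],[0.04,0,0,0,0]]'
cat > go.py <<'E'
import sys
from h import *
# usage: go.py x y z toolx_angle : shift left in tool axes and yaw left
s=bot.get_obs();w,x,y,z=s["tool_rot"]
from scipy.spatial.transform import Rotation as Ro
R=Ro.from_quat([x,y,z,w]).as_matrix();a=np.degrees(np.arctan2(R[1,0],R[0,0]))
tx,ty,tz,ta=map(float,sys.argv[1:])
print("t",round(s["t"],2),"pos",np.round(s["eef_pos"],4),"xang",round(a,2),"w",round(s["gripper_width"],3),"F",np.round(s["contact_force"],1),"q7",round(s["q"][6],2))
print("shift",np.round(R.T@(np.array([tx,ty,tz])-s["eef_pos"]),4),"yaw",round((a-ta+180)%360-180,2))
E
python3 go.py .5447 -.0011 .35 117.9
```

```text
t: 2.45
eef_pos: [0.389, 0.3155, 0.405]
tool_rot: [0.0, 0.175, 0.985, 0.0]
contact_force: [0.9, 1.3, -0.2]
gripper_width: 0.467
grasp_force: 0.0
t: 3.45
eef_pos: [0.545, -0.0012, 0.405]
tool_rot: [0.0, 0.175, 0.985, 0.0]
contact_force: [0.6, 0.2, -0.9]
gripper_width: 0.468
grasp_force: 0.0
t: 4.2
eef_pos: [0.5446, 0.0003, 0.4048]
tool_rot: [0.0, 0.515, 0.857, 0.0]
contact_force: [-0.0, -0.8, -0.4]
gripper_width: 0.468
grasp_force: 0.0
t 4.2 pos [5.446e-01 3.000e-04 4.048e-01] xang 118.03 w 0.468 F [-0.  -0.8 -0.4] q7 0.53
shift [-0.0013 -0.0006  0.0548] yaw 0.13
```

```bash
python3 -m pendant '[[0.04,-0.001,0,0.011,0],[0.04,0,0,0.011,0],[0.04,0,0,0.011,0],[0.04,0,0,0.011,0],[0.04,0,0,0.01,0],[0.014,0,0,0,0],[0.014,0,0,0,0],[0.014,0,0,0,0],[0.014,0,0,0,0],[0.014,0,0,0,0]]' 20
python3 - <<'E'
from h import *
p,d=bot.read_camera("scene");cv2.imwrite("pics/s1.png",cv2.resize(p[100:300,130:380],None,fx=3,fy=3))
E
python3 go.py .5447 -.0011 .35 117.9
```

```text
t: 5.03
eef_pos: [0.5453, -0.0008, 0.3513]
tool_rot: [0.0, 0.516, 0.856, 0.0]
contact_force: [-0.4, 0.2, -0.0]
gripper_width: 0.163
grasp_force: 0.0
t 5.08 pos [ 0.5453 -0.0007  0.3512] xang 117.84 w 0.162 F [ 0.1 -0.   0.3] q7 0.57
shift [-0.0001 -0.0007  0.0012] yaw -0.06
```

View pics/s1.png

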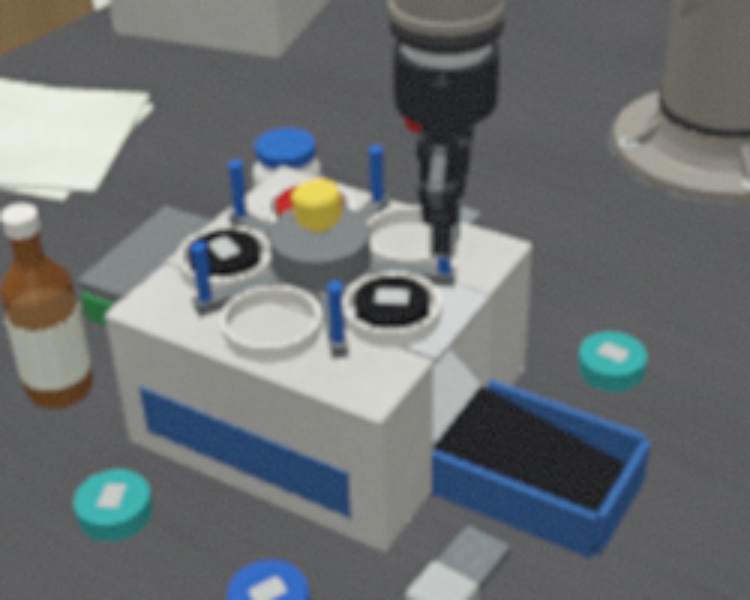

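The picture shows the fingers straddling the pin at crop (443,262), with the specimens clear. Next I drive the arc clockwise.

```bash
R='x'; python3 -m pendant '[[0.014,-0.0004,0.0087,0,5],[0.014,-0.0004,0.0087,0,5],[0.014,-0.0004,0.0087,0,5],[0.014,-0.0004,0.0087,0,5],[0.014,-0.0004,0.0087,0,5],[0.014,-0.0004,0.0087,0,5],[0.014,-0.0004,0.0087,0,5],[0.014,-0.0004,0.0087,0,5],[0.014,-0.0004,0.0087,0,5],[0.014,-0.0004,0.0087,0,5],[0.014,-0.0004,0.0087,0,5],[0.014,-0.0004,0.0087,0,5]]'
python3 go.py .6522 -.0101 .35 52.9
```

```text
t: 6.08
eef_pos: [0.6448, -0.0043, 0.3509]
tool_rot: [-0.001, 0.876, 0.482, -0.0]
contact_force: [-2.0, -0.3, 1.3]
gripper_width: 0.164
grasp_force: 1.4
t 6.08 pos [ 0.6448 -0.0043  0.3509] xang 57.65 w 0.164 F [-2.  -0.3  1.3] q7 -0.29
shift [-0.001   0.0093  0.0008] yaw 4.75
```

```bash
python3 -m pendant '[[0.014,-0.0004,0.0087,0,5],[0.014,-0.0004,0.0087,0,5],[0.014,-0.0004,0.0087,0,5],[0.014,-0.0004,0.0087,0,5],[0.014,-0.0004,0.0087,0,5],[0.014,-0.0004,0.0087,0,5],[0.014,-0.0004,0.0087,0,5],[0.014,-0.0004,0.0087,0,5],[0.014,-0.0004,0.0087,0,5],[0.014,-0.0004,0.0087,0,5],[0.014,-0.0004,0.0087,0,5],[0.014,-0.0004,0.0087,0,5]]'
python3 -m pendant '[[0.014,-0.0002,0.006,0,3.5],[0.014,-0.0002,0.006,0,3.5],[0.014,0,0,0,0],[0.014,0,0,0,0]]'
python3 go.py .6893 -.1101 .35 -11.9
python3 - <<'E'
from fit import *
p,d=bot.read_camera("scene");C=np.array([.5961,-.0867])
for q in clusters(cloud("scene",p,d,(105,120,60),(125,255,255),.165,.22)):
    if len(q)>9:
        m=q.mean(0);print(len(q),np.round(m,4),np.degrees(np.arctan2(m[1]-C[1],m[0]-C[0])).round(1))
p,d=bot.read_camera("top");C=np.array([.591,-.0897])
for q in clusters(cloud("top",p,d,(105,120,60),(125,255,255),.165,.22)):
    if len(q)>5:
        m=q.mean(0);print("top",len(q),np.round(m,4),np.degrees(np.arctan2(m[1]-C[1],m[0]-C[0])).round(1))
E
```

```text
t: 7.08
eef_pos: [0.6918, -0.092, 0.3509]
tool_rot: [-0.001, 1.0, -0.02, 0.0]
contact_force: [-0.4, 2.7, 1.0]
gripper_width: 0.163
grasp_force: 1.4
t: 7.42
eef_pos: [0.6901, -0.1049, 0.3508]
tool_rot: [0.0, 0.997, -0.079, 0.0]
contact_force: [0.3, -0.1, 0.6]
gripper_width: 0.166
grasp_force: 0.0
t 7.42 pos [ 0.6901 -0.1049  0.3508] xang -9.05 w 0.166 F [ 0.3 -0.1  0.6] q7 -1.13
shift [0.     0.0052 0.0008] yaw 2.85
61 [ 0.5072 -0.1324  0.1876] -152.8
46 [ 0.5256 -0.0165  0.1891] 135.1
59 [0.6421 0.0028 0.1875] 62.8
top 16 [ 0.6075 -0.1877  0.2053] -80.4
top 20 [ 0.5202 -0.0199  0.2029] 135.4
top 17 [ 0.503  -0.1346  0.2048] -153.0
```

```bash
python3 -m pendant '[[0.014,-0.0001,0.0027,0,1.5],[0.014,-0.0001,0.0027,0,1.5],[0.014,0,0,0,0],[0.014,0,0,0,0]]'
python3 - <<'E'
from fit import *
for c,C,zz in(("scene",np.array([.5961,-.0867]),0),("top",np.array([.591,-.0897]),0)):
    p,d=bot.read_camera(c)
    for q in clusters(cloud(c,p,d,(105,120,60),(125,255,255),.165,.22)):
        if len(q)>9:
            m=q.mean(0);print(c,len(q),np.degrees(np.arctan2(m[1]-C[1],m[0]-C[0])).round(1))
    for r in bot.pinpoint("red_specimen",c)[:2]:print(r["score"],r["at"],ray(c,r["at"],.14))
m=cloud("top",p,d,(0,150,80),(6,255,255),.15,.175)
print("red mid",(m.min(0)+m.max(0))/2,len(m),"want",.5915+.08*np.cos(np.radians(96.1)),-.0895+.08*np.sin(np.radians(96.1)))
E
```

```text
t: 7.85
eef_pos: [0.689, -0.1103, 0.3507]
tool_rot: [-0.0, 0.994, -0.106, 0.0]
contact_force: [1.1, 2.2, 0.3]
gripper_width: 0.165
grasp_force: 0.9
scene 59 -155.5
scene 45 132.3
scene 66 60.0
0.68 [267.8, 198.1] [ 0.57087365 -0.01277177  0.14      ]
top 16 -83.8
top 19 132.8
top 19 -156.2
0.48 [269.0, 180.7] [ 0.60031895 -0.09363548  0.14      ]Traceback (most recent call last):
  File "<stdin>", line 9, in <module>
    return umr_minimum(a, axis, None, out, keepdims, initial, where)
ValueError: zero-size array to reduction operation minimum which has no identity
```

```bash
python3 -m pendant '[[0.03,0,0,0,0],[0.03,0,0,0,0],[0.03,0,0,-0.02,0],[0.03,0,0,-0.02,0],[0.03,0,0,-0.02,0],[0.085,0,0,-0.02,0],[0.085,0,0,0,-6],[0.085,0,0,0,-6],[0.085,0,0,0,-6],[0.085,0,0,0,0],[0.085,0,0,0,0]]'
python3 go.py .5915 -.0895 .36 6.1
python3 - <<'E'
from fit import *
c="scene";p,d=bot.read_camera(c);cv2.imwrite("pics/s2.png",cv2.resize(p[100:300,130:380],None,fx=3,fy=3))
m=cloud(c,p,d,(0,150,80),(6,255,255),.15,.175)
print("red mid",(m.min(0)+m.max(0))/2,len(m),"want",.5915+.08*np.cos(np.radians(96.1)),-.0895+.08*np.sin(np.radians(96.1)))
E
```

```text
t: 8.97
eef_pos: [0.6886, -0.1109, 0.4308]
tool_rot: [-0.0, 0.999, 0.049, -0.0]
contact_force: [0.2, -1.2, 0.1]
gripper_width: 0.994
grasp_force: 0.0
t 8.97 pos [ 0.6886 -0.1109  0.4308] xang 5.63 w 0.994 F [ 0.2 -1.2  0.1] q7 -0.95
shift [-0.0945 -0.0308  0.0708] yaw -0.47
red mid [ 0.58083828 -0.00644471  0.15755037] 237 want 0.5829988742931014 -0.009952964469343628
```

View pics/s2.png

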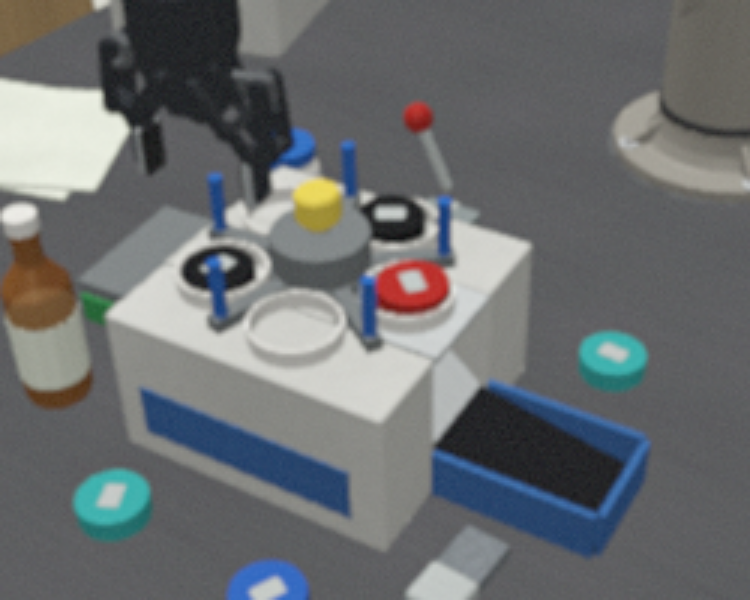

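The red specimen (crop 412,287) sits in its cup over the hole, within about 4 mm. Now for the knob.

```bash
python3 -m pendant '[[0.085,-0.0189,-0.0062,0,0],[0.085,-0.0189,-0.0062,0,0],[0.085,-0.0189,-0.0062,0,0],[0.085,-0.0189,-0.0062,0,0],[0.085,-0.0189,-0.0062,0,0],[0.085,0,0,0,0],[0.085,0,0,0.014,0],[0.085,0,0,0.014,0],[0.085,0,0,0.014,0],[0.085,0,0,0.014,0],[0.085,0,0,0.014,0],[0.085,0,0,0,0]]'
python3 go.py .5915 -.0895 .36 6.1
python3 -m pendant '[[0.02,0,0,0,0],[0.02,0,0,0,0],[0.02,0,0,0,0],[0.02,0,0,0,0],[0.02,0,0,0,0],[0.02,0,0,0,0]]' 30
python3 go.py .5915 -.0895 .36 6.1
```

```text
t: 10.02
eef_pos: [0.591, -0.0887, 0.3568]
tool_rot: [-0.0, 0.999, 0.051, -0.003]
contact_force: [-0.4, -0.2, -0.0]
gripper_width: 0.997
grasp_force: 0.0
t 10.02 pos [ 0.591  -0.0887  0.3568] xang 5.81 w 0.997 F [-0.4 -0.2 -0. ] q7 -0.91
shift [ 0.0004  0.0008 -0.0032] yaw -0.29
t: 10.52
eef_pos: [0.592, -0.0891, 0.3616]
tool_rot: [-0.0, 0.999, 0.051, 0.001]
contact_force: [-0.9, 1.4, 5.8]
gripper_width: 0.435
grasp_force: 30.0
t 10.52 pos [ 0.592  -0.0891  0.3616] xang 5.85 w 0.435 F [-0.9  1.4  5.8] q7 -0.91
shift [-0.0005  0.0003  0.0016] yaw -0.25
```

```bash
python3 -m pendant '[[0.02,0,0,-0.003,0],[0.02,0,0,-0.003,0],[0.02,0,0,-0.003,0],[0.02,0,0,-0.003,0],[0.02,0,0,-0.003,0],[0.02,0,0,-0.002,0],[0.02,0,0,0,0],[0.02,0,0,0,0],[0.02,0,0,0,0]]' 40
python3 - <<'E'
from fit import *
c="scene";p,d=bot.read_camera(c);cv2.imwrite("pics/s3.png",cv2.resize(p[100:300,130:380],None,fx=3,fy=3))
E
```

```text
t: 11.27
eef_pos: [0.592, -0.0888, 0.3769]
tool_rot: [0.001, 0.999, 0.051, 0.0]
contact_force: [8.0, -2.2, -12.8]
gripper_width: 0.429
grasp_force: 44.2
```

View pics/s3.png

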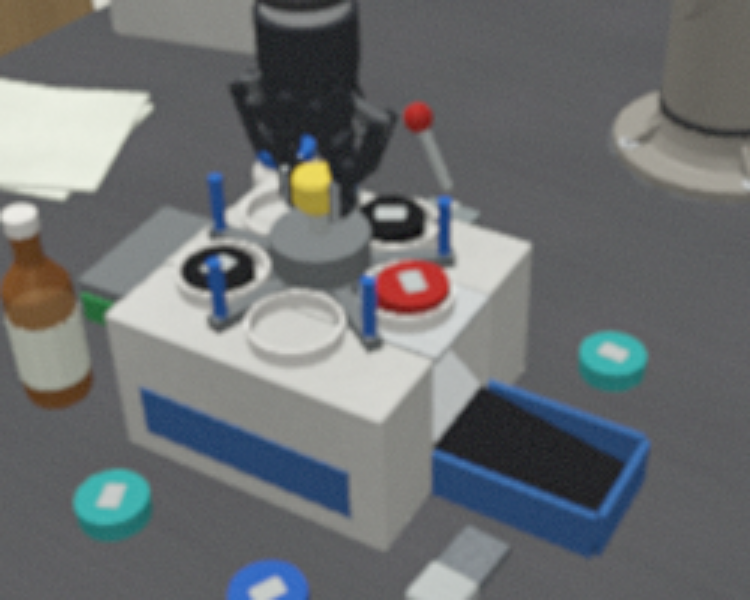

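```bash
python3 -m pendant '[[0.06,0,0,0,0],[0.085,0,0,0,0],[0.085,0,0,0,0],[0.085,0,0,-0.015,0],[0.085,0,0,-0.02,0],[0.085,0,0,-0.02,0],[0.085,0,0,-0.02,0],[0,0,0,0,0],[0,0,0,0,0]]' 40
python3 go.py .4452 -.1504 .373 6.1
python3 - <<'E'
from fit import *
for c in("top","scene"):
    p,d=bot.read_camera(c)
    for n,lo,hi,z in(("yellow",(20,120,100),(35,255,255),(.19,.26)),("red",(0,150,80),(6,255,255),(.13,.25))):
        for q in clusters(cloud(c,p,d,lo,hi,*z),.07):
            if len(q)>9: print(c,n,len(q),np.round(q.mean(0),4),round(q[:,2].max(),3))
E
```

```text
t: 12.07
eef_pos: [0.5917, -0.0895, 0.4538]
tool_rot: [-0.0, 0.999, 0.051, 0.001]
contact_force: [-0.9, 0.3, -0.6]
gripper_width: 0.741
grasp_force: 0.0
t 12.07 pos [ 0.5917 -0.0895  0.4538] xang 5.83 w 0.741 F [-0.9  0.3 -0.6] q7 -0.99
shift [-0.1521  0.0457  0.0805] yaw -0.27
top red 87 [ 0.4378 -0.1036  0.2199] 0.226
scene yellow 212 [ 0.6    -0.0828  0.2313] 0.24
scene red 60 [ 0.4447 -0.0989  0.214 ] 0.221
scene red 234 [ 0.5852 -0.0042  0.1597] 0.163
```

Knob top is at 0.240 m, so it is fully up. Next is the lever.

```bash
python3 -m pendant '[[0,-0.019,0.0057,0,0],[0,-0.019,0.0057,0,0],[0,-0.019,0.0057,0,0],[0,-0.019,0.0057,0,0],[0,-0.019,0.0057,0,0],[0,-0.019,0.0057,0,0],[0,-0.019,0.0057,0,0],[0,-0.019,0.0057,0,0],[0,0,0,0,0],[0,0,0,0,0]]' 40
python3 go.py .4452 -.1504 .373 6.1
python3 -m pendant '[[0,0,0,0.02,0],[0,0,0,0.02,0],[0,0,0,0.02,0],[0,0,0,0.02,0],[0,0,0,0,0],[0,0,0,0,0]]'
python3 go.py .4556 -.0539 .373 6.1
python3 - <<'E'
from fit import *
c="scene";p,d=bot.read_camera(c);cv2.imwrite("pics/s4.png",cv2.resize(p[80:280,150:400],None,fx=3,fy=3))
E
```

```text
t: 13.0
eef_pos: [0.4442, -0.15, 0.452]
tool_rot: [-0.001, 0.999, 0.051, -0.0]
contact_force: [-0.0, -0.4, -0.1]
gripper_width: -0.002
grasp_force: 0.0
t 13.0 pos [ 0.4442 -0.15    0.452 ] xang 5.81 w -0.002 F [-0.  -0.4 -0.1] q7 -1.03
shift [0.001  0.0007 0.079 ] yaw -0.29
t: 13.5
eef_pos: [0.4453, -0.1497, 0.372]
tool_rot: [0.001, 0.999, 0.051, -0.002]
contact_force: [-0.1, 0.1, -0.9]
gripper_width: -0.0
grasp_force: 0.0
t 13.5 pos [ 0.4453 -0.1497  0.372 ] xang 5.82 w -0.0 F [-0.1  0.1 -0.9] q7 -0.87
shift [ 0.02   -0.0943 -0.0011] yaw -0.28
```

View pics/s4.png

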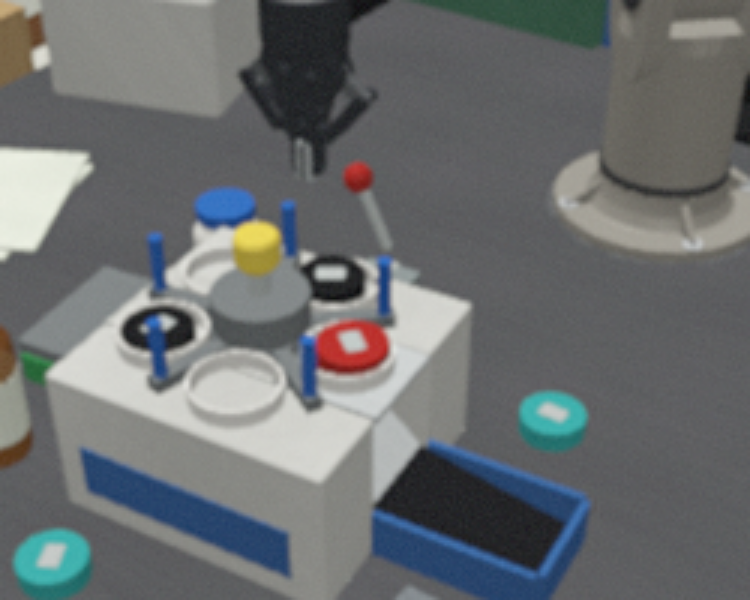

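The closed fingertips are at crop (305,172), just behind the ball at (358,177). I push along tool -y.

```bash
python3 -m pendant '[[0,0,-0.0075,0,0],[0,0,-0.0075,0,0],[0,0,-0.0075,0,0],[0,0,-0.0075,0,0],[0,0,-0.0075,0,0],[0,0,-0.0075,0,0],[0,0,-0.0075,0,0],[0,0,-0.0075,0,0],[0,0,-0.0075,0,0],[0,0,-0.0075,0,0],[0,0,-0.0075,0,0],[0,0,-0.0075,0,0]]'
python3 -m pendant '[[0,0,-0.003,0,0],[0,0,-0.003,0,0],[0,0,0,0,0],[0,0,0,0,0]]'
python3 - <<'E'
from fit import *
c="scene";p,d=bot.read_camera(c);cv2.imwrite("pics/s5.png",cv2.resize(p[80:280,150:400],None,fx=3,fy=3))
E
python3 go.py .4556 -.0539 .373 6.1
```

```text
t: 14.55
eef_pos: [0.4361, -0.0601, 0.3732]
tool_rot: [0.001, 0.999, 0.051, 0.001]
contact_force: [1.9, -6.3, -4.0]
gripper_width: -0.004
grasp_force: 2.9
t: 14.88
eef_pos: [0.4353, -0.0546, 0.373]
tool_rot: [0.001, 0.999, 0.051, 0.0]
contact_force: [-0.4, -6.7, -2.5]
gripper_width: 0.001
grasp_force: 2.8
t 14.93 pos [ 0.4353 -0.0547  0.373 ] xang 5.87 w -0.003 F [-0.3 -5.5 -0. ] q7 -1.12
shift [0.0203 0.0013 0.    ] yaw -0.23
```

View pics/s5.png

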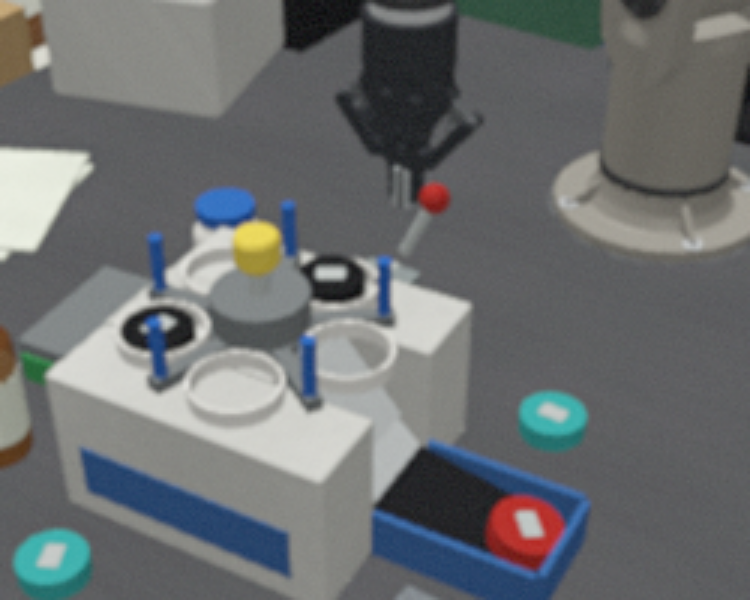

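The red specimen lies at the tray's end (crop 525,530). I let the lever swing back slowly, retreat, and check.

```bash
python3 -m pendant '[[0,0,0.01,0,0],[0,0,0.01,0,0],[0,0,0.01,0,0],[0,0,0.01,0,0],[0,0,0.01,0,0],[0,0,0.01,0,0],[0,0,0.01,0,0],[0,0,0.01,0,0],[0,0,0.01,0,0],[0,0,0.01,0,0],[0,0,0.01,0,0],[0,0,0.01,0,0]]'
python3 -m pendant '[[0,0,0,-0.025,0],[0,0,0,-0.025,0],[0,0,0,-0.025,0],[0,0,0,-0.025,0],[0,0,0,0,0],[0,0,0,0,0],[0,0,0,0,0],[0,0,0,0,0],[0,0,0,0,0]]'
python3 - <<'E'
from fit import *
c="scene";p,d=bot.read_camera(c);cv2.imwrite("pics/s6.png",cv2.resize(p[80:300,150:400],None,fx=2.7,fy=2.7))
for n,lo,hi,z in(("yellow",(20,120,100),(35,255,255),(.19,.26)),("red",(0,150,80),(6,255,255),(.13,.25))):
    for q in clusters(cloud(c,p,d,lo,hi,*z),.07):
        if len(q)>9: print(n,len(q),np.round(q.mean(0),4),round(q[:,2].max(),3))
E
```

```text
t: 15.93
eef_pos: [0.4479, -0.1734, 0.373]
tool_rot: [-0.001, 0.999, 0.052, 0.0]
contact_force: [1.1, -0.7, -0.8]
gripper_width: -0.002
grasp_force: 0.0
t: 16.68
eef_pos: [0.4473, -0.1734, 0.4718]
tool_rot: [-0.0, 0.999, 0.051, -0.001]
contact_force: [-0.0, 0.0, 0.2]
gripper_width: 0.001
grasp_force: 0.0
yellow 212 [ 0.6001 -0.0828  0.2311] 0.24
red 60 [ 0.4446 -0.0988  0.2143] 0.222
```

View pics/s6.png

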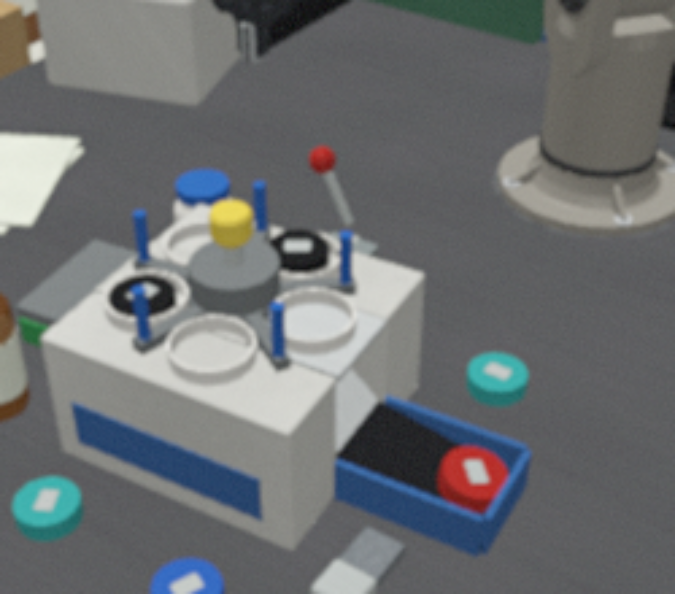

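The picture shows the gate shut with the ball back at (322,158), the knob up (231,222), the red specimen in the tray (473,477), and both black ones in their cups.

```bash
python3 -c "from station import bot; print(bot.hand_in())"
```

```text
the job is handed in; nothing more can be done
None
```

Job handed in: the last picture showed the red specimen in the tray, the knob locked up, the gate shut, and both black specimens in their cups; the hand-in returned no verdict.

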